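# Rock the angle gauge on the handle former to its red mark

## Robot

A 6-joint arm with a two-finger parallel gripper is mounted at the origin on the work surface. World frame = base frame: x ahead of the robot, y to its left, z up, the work surface at z = 0. Lengths are in m, angles in rad, forces in N, time in s.
With the tool pointing down it reaches from about 0.35 to 0.875 m from the base axis. Payload 4.2 kg.
Tool frame: the origin (TCP) lies at the very end of the fingers, on their centre line; the grasp point (between the pads) lies 19 mm behind it; z points along the fingers, y is the line along which they close (so a half turn about z gives the same grasp; the last joint's range is limited). The gripper opens to 87 mm and grips with 3 to 60 N. Pads are 19 mm wide; open, the fingers measure 117 mm over their backs; the gripper's body (75 mm by 190 mm) begins 51 mm behind the grasp point.
Start: joints at [0.259, 0.385, 0.008, 0, -1.194, -0.259], TCP at [0.625, 0, 0.223] pointing down, gripper open.
Joint ranges: [-3.14, 3.14], [-1.21, 2.06], [-1.07, 1.41], [-3.16, 2.05], [-2.99, -0.16], [-3.1, 3.1]. Speed limits (rad/s): [2.79, 2.79, 3.14, 3.14, 3.14, 3.14].

## Interface

Orientations are given as a unit quaternion [w, x, y, z].
In Python, from plant import manip gives the robot as it stands.
- The arm moves only by the tool arm_command, never from a script. Its arguments are lists of equal length, an entry for each row: "claw": the finger opening in cm, from 0 to 8.7; "offset": the shift along the tool's x, y, z in cm, a list of three; "twist": the turn, a rotation vector about the tool's x, y, z in rad, a list of three. In form: {"claw": [claw, ...], "offset": [[dx, dy, dz], ...], "twist": [[ax, ay, az], ...]}. A call has 1 to 10 rows; each row shifts and turns the commanded pose from where the row before left it, along the tool's axes as they then stand; what a row does not reach is not made up. A row lasts 1/12 s, in which the tool goes at most 41.7 mm and 7.16 degrees, less where a joint would pass 70% of its speed; a pose out of reach is approached as far as the arm can. A call is refused whole if a number of a shift passes 4.17 or a number of a turn 0.125, either way. A call with a gripper value outside its range is refused whole. The fingers move at their own pace and stop on an object; "grip_force" is the grip in N (left out, the last holds). Time passes only in rows, so rows that do not move let the fingers close. It gives the time, the measured TCP pose, the force, the opening and the grip force at its end, in the units of the state.
- manip.get_state(): the state, without advancing time (a new reading comes with each control period).
- manip.get_image(name): name is "scene" or "side" or "wrist"; returns the picture (480x640x3 uint8, blue, green, red); there is no depth.
- manip.get_calibration(name): a dict with "fx", "fy", "cx", "cy" (pixels), "dist_coeffs" ([k1, k2, p1, p2, k3] as OpenCV has them; the pictures are not rectified), "camera_from_world" (4x4, takes a point from world to camera coordinates). Camera axes: x right, y down, z forward; pixel columns grow to the right and rows downward; lengths in m; the calibration is good to about 2 mm. A picture is of the moment at which its call begins: read the wrist's pose just before it. get_calibration takes no time and is no camera call; for the wrist camera it gives the pose at the moment of the call.
- manip.finish_job(): hands the job in; it is judged then, once.
Trained networks look in the newest picture that a camera, given by its name, has taken for a name from the list of things; names that differ only in an ending like _2 or _b are one class to them, and where a whole thing is asked for, a point or a joint stands for the part that bears it (a point fixed in the world has none). Each returns a list of dicts, best first, with "confidence" (0 to 1); they miss things now and then, are a little off and sometimes report something else, mostly with a low value. They report only what shows in the picture. A call takes as long as a camera call.
- manip.boxes_of(label, camera): "xy" ([column, row] in pixels, amid what is visible of it).
The state is a dict: "time": time; "joints": joint angles; "joint_velocities": joint speeds; "effort": joint torques, N m; "position": TCP position; "ee_rot": TCP orientation; "force": force on the tool from outside, world axes, zero at the start; "ft_torque": the same for the moment, N m; "finger_gap": finger opening in m; "finger_force": force on a finger pad.
Only numpy, scipy, OpenCV 4.12 (cv2) and the standard library are available. Lean on these libraries where they do the work, as an engineer would, in place of code of your own. Each camera call takes 0.05 s, during which the arm holds its last target. There are 200 camera calls.

## Task

Clear the bag-handle former: take the fuchsia template off it and hang it by its eye on the brass post, so that it lies flat on the stand, and let go. Then take the angle gauge by its wooden handle, stand its foot across the former's ridge, dial upright and square to the ridge, and rock it there until the swinging pointer comes to rest in the red mark. Finish while still holding the gauge at that lean, its foot pressed lightly against the former; do not disturb the other things on the bench.

Things in the scene. Friction and masses are not known exactly. Their poses are not given: they have to be found in the camera images.
- former: Fixed wooden bag-handle former on a dark base (170 x 120 x 12 mm). Its light ridge is 140 mm long along its x axis; across (its y) it has a flat top 36 mm wide (y from -18 to +18 mm) at height 66 mm that rolls off on both sides in round shoulders of 30 mm radius (shoulder axes along x at y = +-18 mm, height 36 mm). Origin: centre of the base's underside, on the bench; z up.
- template: Loose fuchsia plate 120 (its x) x 34 (y) x 8 mm thick, 80 g, lying at first flat along the top of the former. At x = -40 mm it has a through eye of 23 mm diameter. A black grip block, 26 (x) x 18 (y) mm, stands on it at x = +15 mm, from 8 to 32 mm above the underside. Origin: centre of the plate's underside, z up.
- template_eye (a point): Centre of the template's eye at the underside of the plate.
- post: Fixed stand: dark steel disc 120 mm in diameter and 6 mm thick, with an upright brass post of 10 mm diameter at its centre, round tip 76 mm above the bench. Origin: on the post's axis, at bench level.
- gauge: Loose angle gauge, about 0.35 kg, standing on the bench at first. Steel foot 40 (its x) x 100 (y) x 12 mm, flat underneath; white dial plate 8 (x) x 96 (y) mm, from 12 to 114 mm high; on top a wooden handle 22 (x) x 24 (y) mm, from 113 to 166 mm high. The dial faces its +x. Origin: centre of the foot's underside; z up along the handle.
- pointer (a joint): Black pendulum pointer turning freely on the dial about the gauge's x axis, pivot 98 mm above the foot, always hanging plumb after swinging for about a second. It reads the gauge's lean (rad): 0 when the gauge is upright, and equal to the gauge's right-handed turn about its own +x (positive: the handle leans to the gauge's -y side).
- mark (a joint): Red mark, a band 9 mm wide on the dial 68 mm from the pivot, stiffly set before the job and to be left as it is. Same zero and direction as the pointer (rad): the lean at which the pointer stands in the middle of the band. Always between 0.17 and 0.38.
- pointer_tip (a point): Tip of the pointer, 68 mm from its pivot.
- mark_mid (a point): Middle of the red mark, in the pointer tip's plane.
- glue_bottle: Bystander: squat cream glue pot, 72 mm across, 55 mm high. Leave it where it is. Origin: underside centre.
- glue_cone: Bystander: glue bottle with a tall blue cone top, 68 mm across, 187 mm high. Leave it where it is. Origin: underside centre.
- spool_red: Bystander: red thread spool, 36 mm across, 52 mm high. Leave it where it is. Origin: underside centre.
- spool_fuchsia: Bystander: fuchsia thread spool, 36 mm across, 52 mm high. Leave it where it is. Origin: underside centre.
- edge_hammer: Bystander: small hammer lying on the bench. Leave it where it is. Origin: underside centre.
- awl: Bystander: awl lying on the bench. Leave it where it is. Origin: underside centre.
- wax_jar: Bystander: wax jar, 60 mm across, 55 mm high. Leave it where it is. Origin: underside centre.

How it is judged:
By the outcome, as a careful person would: the job done as asked, in the order asked, and still so for the second after the job is handed in, while the arm keeps its last pose, push and grip.
It also fails if it takes over 61 s, if anything falls off the work surface, if the arm or the gripper's body presses on something with over 40 N, if the wrist force passes 120 N, or if a joint passes its speed limit or range.

## Working session

There is one attempt and no reset: what is moved stays moved. The work goes in short steps, Python scripts to look and compute and a tool call to move; the robot and the scene stay as the last step left them, time stands still between calls to the robot, and variables do not carry over. Pictures are saved under pics/ and viewed, at most 10 in all, crops included, and the job is handed in when it is done.

Besides the shell and the picture viewer there is one more tool, called after "Emit:" as name(argument=value, ...) on one line, values as JSON. arm_command: Moves the arm, as the interface text tells. Its arguments: {"type":"object","properties":{"claw":{"type":"array","items":{"type":"number"}},"offset":{"type":"array","items":{"type":"array","items":{"type":"number"}}},"twist":{"type":"array","items":{"type":"array","items":{"type":"number"}}},"grip_force":{"type":"number"}},"required":["claw","offset","twist"]}

```bash
ls; mkdir -p pics; cat > h.py <<'E'
import numpy as np, cv2
from plant import manip
from scipy.spatial.transform import Rotation as R
def cal(n):
    c=manip.get_calibration(n); K=np.array([[c['fx'],0,c['cx']],[0,c['fy'],c['cy']],[0,0,1.]])
    return K,np.array(c['dist_coeffs'],float),np.array(c['camera_from_world'])
def ray(n,uv,C=None):
    K,d,T=C or cal(n); p=cv2.undistortPoints(np.array([[uv]],float),K,d)[0,0]
    Rm=T[:3,:3]; o=-Rm.T@T[:3,3]; return o,Rm.T@np.array([p[0],p[1],1.])
def atz(n,uv,z,C=None):
    o,v=ray(n,uv,C); return o+v*(z-o[2])/v[2]
def proj(n,P,C=None):
    K,d,T=C or cal(n); return cv2.projectPoints(np.atleast_2d(P).astype(float),cv2.Rodrigues(T[:3,:3])[0],T[:3,3],K,d)[0][:,0]
def rot(s): 
    q=s['ee_rot']; return R.from_quat([q[1],q[2],q[3],q[0]])
E
python3 - <<'E'
from h import *
ims=[]
for n in ("scene","side","wrist"):
    im=manip.get_image(n); cv2.imwrite(f"pics/{n}0.png",im)
    for l in ("former","template","template_eye","post","gauge","pointer_tip","mark_mid"):
        b=manip.boxes_of(l,n)
        print(n,l,[(np.round(x['xy']).tolist(),round(x['confidence'],2)) for x in b[:3]])
s=manip.get_state();print(s)
E
```

```text
pics
scene former [([302.0, 243.0], 0.72)]
scene template [([308.0, 223.0], 0.85)]
scene template_eye [([305.0, 224.0], 0.94)]
scene post [([410.0, 249.0], 0.68)]
scene gauge [([204.0, 228.0], 0.71)]
scene pointer_tip []
scene mark_mid []
side former [([329.0, 196.0], 0.67), ([285.0, 268.0], 0.59)]
side template [([284.0, 250.0], 0.68), ([327.0, 198.0], 0.65)]
side template_eye [([285.0, 248.0], 0.83)]
side post [([296.0, 221.0], 0.61)]
side gauge [([284.0, 324.0], 0.7)]
side pointer_tip [([272.0, 415.0], 0.43)]
side mark_mid []
wrist former [([455.0, 194.0], 0.96)]
wrist template [([472.0, 228.0], 0.91)]
wrist template_eye [([467.0, 230.0], 0.73)]
wrist post [([367.0, 402.0], 0.97)]
wrist gauge []
wrist pointer_tip [([141.0, 86.0], 0.42)]
wrist mark_mid []
{'time': 1.2, 'joints': array([ 2.58595454e-01,  3.84707966e-01,  7.89731791e-03, -2.05673973e-06,
       -1.19399318e+00, -2.58612083e-01]), 'joint_velocities': array([ 2.48494842e-04, -8.58037141e-04, -1.72552712e-04, -4.20153890e-05,
        4.16907159e-04, -9.09668849e-04]), 'effort': array([ 1.48580134e-04, -3.90483677e+01,  1.87617928e+01,  4.22445595e+00,
        1.54198764e-02, -2.18597825e-05]), 'position': array([6.24980374e-01, 2.31880165e-05, 2.22543906e-01]), 'ee_rot': array([-2.75952881e-06, -7.07100634e-01,  7.07112928e-01,  2.71119310e-06]), 'force': array([ 0.60935479, -0.83161984, -0.12992145]), 'ft_torque': array([ 0.0526782 ,  0.03479317, -0.04229729]), 'finger_force': 0.0, 'finger_gap': 0.08689792039771127}
```

```bash
python3 - <<'E'
import cv2,numpy as np
a=cv2.imread('pics/scene0.png')[120:360,120:480]; cv2.imwrite('pics/s_crop.png',cv2.resize(a,(800,533),interpolation=cv2.INTER_CUBIC))
E
```

```text
(no output)
```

View pics/wrist0.png

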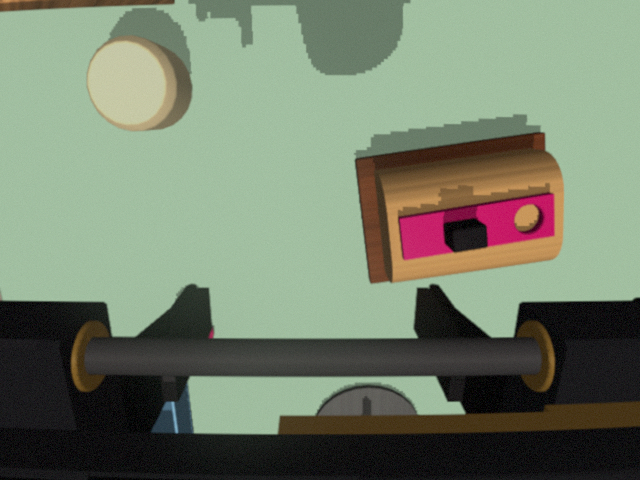

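View pics/s_crop.png

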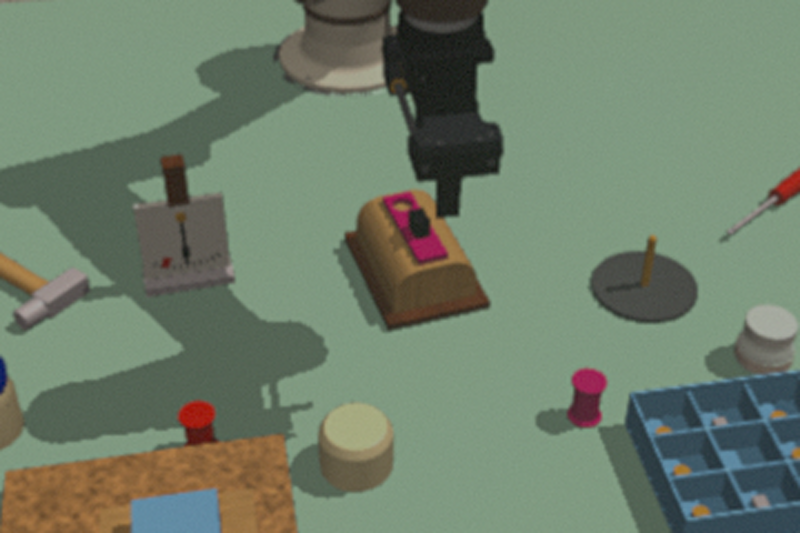

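View pics/side0.png

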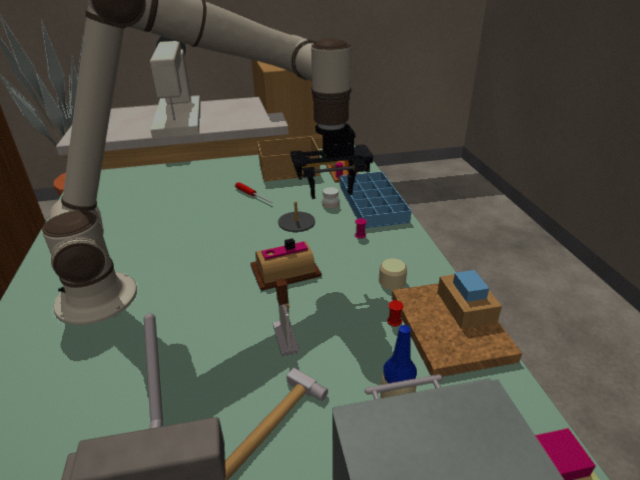

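Wrist: template's corners near (400,217), (553,195), (555,237), (405,258), eye (528,218), block (466,235), former base corners (356,158), (545,133), (371,282). Scene: gauge on the left with its dial to the camera and red mark left of the pointer, post at right (410,249), and former in the middle. Side: confirms the layout.

```bash
python3 - <<'E'
from h import *
im=cv2.imread('pics/wrist0.png'); hsv=cv2.cvtColor(im,cv2.COLOR_BGR2HSV)
m=cv2.inRange(hsv,(150,120,80),(175,255,255)); m[:, :330]=0
ys,xs=np.nonzero(m); C=cal("wrist")
P=np.array([atz("wrist",p,.074,C)[:2] for p in zip(xs,ys)])
r=cv2.minAreaRect((P*1000).astype(np.float32)); print("template rect mm",r)
e=atz("wrist",(528,218),.074,C); print("eye",e)
for p in [(356,158),(545,133),(371,282)]: print("base",atz("wrist",p,.012,C))
print("ridge end axis", [atz("wrist",p,.012,C) for p in [(392,281),(367,402)]])
C=cal("scene"); print('cam',-C[2][:3,:3].T@C[2][:3,3], C[0][0,0])
S=lambda u,v:(120+u*.45,120+v*.45)
print("post tip",atz("scene",S(652,238),.074,C),"base",atz("scene",S(646,284),.006,C),"disc",atz("scene",S(643,285),.006,C))
print("gauge foot front L,R top-bottom",atz("scene",S(147,292),0,C),atz("scene",S(234,280),0,C))
print("dial top L,R",atz("scene",S(135,205),.114,C),atz("scene",S(223,195),.114,C))
print("handle top",atz("scene",S(173,157),.166,C))
C=cal("side"); print("side handle top",atz("side",(282,284),.166,C), "post tip",atz("side",(295,203),.075,C))
E
```

```text
template rect mm ((496.94769287109375, 3.994749069213867), (120.04817199707031, 35.3317985534668), 9.577522277832031)
eye [ 0.45751673 -0.00258071  0.074     ]
base [ 0.58629735 -0.04167576  0.012     ]
base [ 0.41942316 -0.06484765  0.012     ]
base [0.56852894 0.07561808 0.012     ]
ridge end axis [array([0.54837479, 0.07463356, 0.012     ]), array([0.56682573, 0.21295218, 0.012     ])]
cam [ 1.55449769 -0.20220854  0.92244433] 553.8064695769841
post tip [0.56532402 0.25768237 0.074     ] base [0.56463985 0.26013803 0.006     ] disc [0.56570074 0.25621483 0.006     ]
gauge foot front L,R top-bottom [ 0.47209401 -0.29782732  0.        ] [ 4.68520648e-01 -1.99793813e-01 -1.11022302e-16]
dial top L,R [ 0.45982245 -0.29571209  0.114     ] [ 0.45818235 -0.20132913  0.114     ]
handle top [ 0.45199556 -0.24896867  0.166     ]
side handle top [ 0.46222521 -0.2610486   0.166     ] post tip [0.56426344 0.2433576  0.075     ]
```

Emit:
arm_command(claw=[8.7,8.7,8.7,6,6,6,6,6,6,6], offset=[[-0.2,3.8,0],[-0.2,3.8,0],[-0.25,3.7,0],[0,0,0],[0,0,0],[0,0,0],[0,0,0],[0,0,0],[0,0,0],[0,0,0]], twist=[[0,0,0],[0,0,0],[0,0,0],[0,0,0.117],[0,0,0.117],[0,0,0.117],[0,0,0.117],[0,0,0.117],[0,0,0.117],[0,0,0.117]])

```text
time: 2.03
position: [0.512, 0.0065, 0.2227]
ee_rot: [0.0, -0.364, 0.931, 0.0]
force: [0.2, 0.2, -0.3]
finger_gap: 0.0605
finger_force: 0.0
```

Emit:
arm_command(claw=[6,6,6,6,6,6,6], offset=[[0,0,0],[0,0,0],[0,0,0],[0,0,0],[0,0,0],[0,0,0],[0,0,0]], twist=[[0,0,0.117],[0,0,0.117],[0,0,0.117],[0,0,0.117],[0,0,0.117],[0,0,0],[0,0,0]])

```text
time: 2.62
position: [0.512, 0.0065, 0.2227]
ee_rot: [0.0, -0.085, 0.996, -0.0]
force: [-0.3, 0.1, 0.6]
finger_gap: 0.0599
finger_force: 0.0
```

```bash
cat >> h.py <<'E'
def delta(pos,xdir,zdir=(0,0,-1),s=None):
    s=s or manip.get_state(); A=rot(s); z=np.array(zdir,float); x=np.array(xdir,float); x-=z*(x@z)/(z@z); x/=np.linalg.norm(x); z/=np.linalg.norm(z)
    B=R.from_matrix(np.c_[x,np.cross(z,x),z])
    print("t",round(s['time'],2),"pos",s['position'].round(4),"F",s['force'].round(1),"gap",round(s['finger_gap'],4),
     "\n shift cm",(A.inv().apply(np.array(pos)-s['position'])*100).round(2),"turn",(A.inv()*B).as_rotvec().round(3))
E
python3 - <<'E'
from h import *
im=manip.get_image("wrist"); cv2.imwrite("pics/w1.png",im); C=cal("wrist")
T=np.linalg.inv(C[2]); s=manip.get_state(); print("cam in tool",rot(s).inv().apply(T[:3,3]-s['position']).round(3), rot(s).inv().apply(T[:3,2]).round(3))
hsv=cv2.cvtColor(im,cv2.COLOR_BGR2HSV); m=cv2.inRange(hsv,(150,120,60),(175,255,255))
n,l,st,_=cv2.connectedComponentsWithStats(m); k=1+st[1:,4].argmax(); ys,xs=np.nonzero(l==k)
P=np.array([atz("wrist",p,.074,C)[:2] for p in zip(xs,ys)])
print(cv2.minAreaRect((P*1000).astype(np.float32)), st[k])
delta((.512,.0065,.077),(-.986,-.166,0))
E
```

```text
cam in tool [ 0.079  0.001 -0.163] [-0.286 -0.     0.958]
((496.56890869140625, 4.463779449462891), (119.0186996459961, 33.646331787109375), 9.698099136352539) [ 289  121   47  156 5202]
t 2.67 pos [0.512  0.0065 0.2226] F [ 0.5 -0.6  0.1] gap 0.0602 
 shift cm [1.000e-02 0.000e+00 1.456e+01] turn [-0.     0.     0.003]
```

View pics/w1.png

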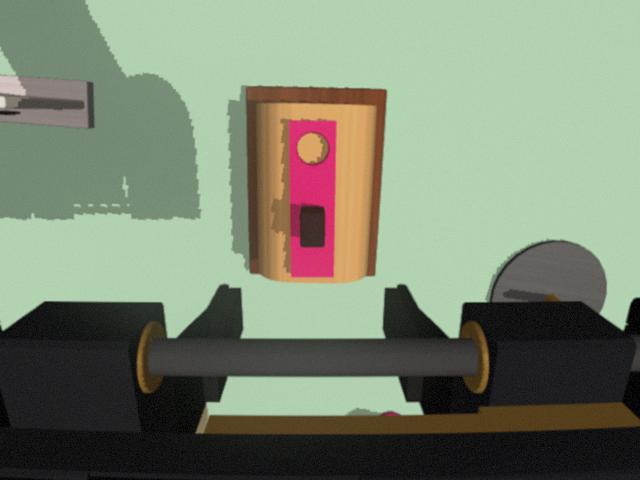

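The template, seen at (290–336, 121–277), runs straight up the image, with the block (312,227) centred between the fingers. The former's base corners are (247,87), (386,90), (375,275), (249,271), and the stand's disc is at right around (548,298).

Emit:
arm_command(claw=[5,4.5,4,4,1.2,1.2,1.2,1.2,1.2,1.2], offset=[[0,0,3.7],[0,0,3.7],[0,0,3.7],[0.05,0,3.35],[0,0,0],[0,0,0],[0,0,0],[0,0,0],[0,0,0],[0,0,0]], twist=[[0,0,0],[0,0,0],[0,0,0],[0,0,0],[0,0,0],[0,0,0],[0,0,0],[0,0,0],[0,0,0],[0,0,0]], grip_force=30)

```text
time: 3.5
position: [0.5133, 0.0069, 0.0805]
ee_rot: [0.003, -0.084, 0.996, 0.0]
force: [0.1, 1.4, 6.0]
finger_gap: 0.0176
finger_force: 30.0
```

```bash
python3 - <<'E'
from h import *
C=cal("scene")
im=cv2.imread("pics/scene0.png"); hsv=cv2.cvtColor(im,cv2.COLOR_BGR2HSV)
print(hsv[250,400],im[250,400],im[240,380],im[233,413],im[238,412])
m=((im.max(2)<100)&(im.max(2).astype(int)-im.min(2)<25)).astype(np.uint8); m[:, :360]=0;m[:215]=0;m[275:]=0;m[:,440:]=0
n,l,st,_=cv2.connectedComponentsWithStats(m); k=1+st[1:,4].argmax(); print(st[k])
c,_=cv2.findContours((l==k).astype(np.uint8),0,2); h=cv2.convexHull(max(c,key=len))[:,0]
P=np.array([atz("scene",p,.006,C)[:2] for p in h])*1000
print("disc circle",cv2.minEnclosingCircle(P.astype(np.float32)))
print("scene detectors spools", {n:[atz("scene",b['xy'],.03,C).round(3).tolist() for b in manip.boxes_of(n,"scene")[:2]] for n in("spool_fuchsia","wax_jar","glue_bottle")})
E
```

```text
[40 12 65] [62 65 64] [128 154 127] [43 72 87] [39 71 88]
[ 385  233   49   33 1143]
disc circle ((565.8381958007812, 255.49827575683594), 61.966068267822266)
scene detectors spools {'spool_fuchsia': [[0.742, 0.134, 0.03]], 'wax_jar': [[0.699, 0.34, 0.03], [0.431, 0.488, 0.03]], 'glue_bottle': [[0.768, -0.098, 0.03]]}
```

Emit:
arm_command(claw=[1.2,1.2,1.2,1.2,1.2,1.2,1.2,1.2,1.2,1.2], offset=[[0,0,-1.5],[0,0,-3],[0,0,-3],[0,0,-1.5],[-2,3.1,0],[-2.1,3.4,0],[-2.1,3.4,0],[-2.1,3.4,0],[-2.1,3.4,0],[-2.1,3.4,0]], twist=[[0,0,0],[0,0,0],[0,0,0],[0,0,0],[0,0,0],[0,0,0],[0,0,0],[0,0,0],[0,0,0],[0,0,0]])

```text
time: 4.48
position: [0.6016, 0.2272, 0.1687]
ee_rot: [0.0, -0.083, 0.997, 0.0]
force: [0.4, -0.7, -1.1]
finger_gap: 0.0179
finger_force: 30.0
```

Emit:
arm_command(claw=[1.2,1.2,1.2,1.2,1.2,1.2], offset=[[-1.6,2.5,0],[-0.8,1.1,0],[0,0,0],[0,0,0],[0,0,0],[0,0,0]], twist=[[0,0,0],[0,0,0],[0,0,0],[0,0,0],[0,0,0],[0,0,0]])

```text
time: 4.98
position: [0.6186, 0.2637, 0.1685]
ee_rot: [-0.0, -0.083, 0.997, -0.0]
force: [0.7, -0.3, -0.8]
finger_gap: 0.0177
finger_force: 30.0
```

```bash
python3 - <<'E'
from h import *
s=manip.get_state()
im=manip.get_image("wrist"); cv2.imwrite("pics/w2.png",im); C=cal("wrist")
for n in("template_eye","post"): print(n,[(b['xy'],round(b['confidence'],2)) for b in manip.boxes_of(n,"wrist")[:2]])
x=-rot(s).apply([1,0,0]); e=s['position']-.055*x; e[2]-=.0065
print("eye exp px",proj("wrist",e,C)); delta((.62,.2647,.16),(-.986,-.167,0),s=s)
print(rot(s).as_matrix().round(3))
E
```

```text
template_eye [([309.4, 233.4], 0.87)]
post [([312.7, 141.2], 0.93)]
eye exp px [[310.05761786 176.25837153]]
t 4.98 pos [0.6186 0.2637 0.1685] F [ 0.7 -0.3 -0.8] gap 0.0177 
 shift cm [-0.15  0.07  0.85] turn [-0.    -0.    -0.002]
[[-0.986 -0.165 -0.   ]
 [-0.165  0.986 -0.   ]
 [ 0.    -0.    -1.   ]]
```

View pics/w2.png

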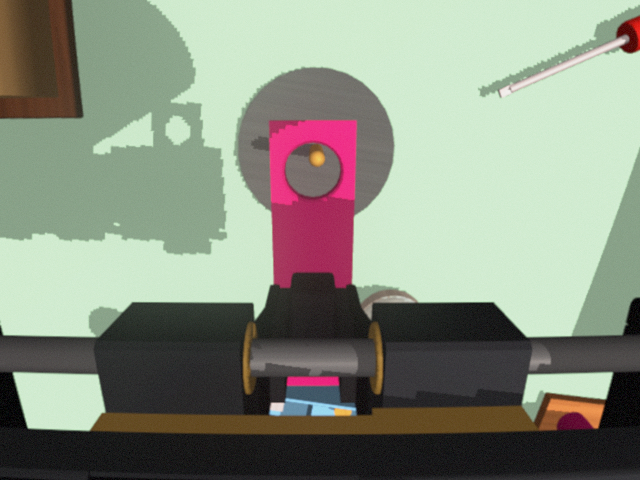

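The wrist picture shows the eye centred at (313,170), the post's tip in it at (317,158), and the disc spanning columns 235–394 with its top at row 67. The plate's far corners are (270,121) and (356,120).

```bash
python3 - <<'E'
from h import *
im=cv2.imread("pics/w2.png"); C=cal("wrist"); s=manip.get_state(); A=rot(s); p=s['position']
print("far corners",[A.inv().apply(atz("wrist",q,.162,C)-p).round(4) for q in((270,121),(356,120))], "proj expected",[proj("wrist",p+A.apply([a,b,.0065]),C).round(0).tolist() for a,b in((.075,-.017),(.075,.017),(.02,.017),(.02,-.017))])
print("eye tool",A.inv().apply(atz("wrist",(313,170),.162,C)-p).round(4))
print("post tip world",atz("wrist",(317.5,158),.075,C).round(4), atz("wrist",(317,158),.072,C).round(4))
h=[]
m=((im.max(2)<125)&(np.ptp(im.astype(int),axis=2)<30)).astype(np.uint8)
m[:60]=0;m[215:]=0;m[:,:228]=0;m[:,405:]=0
c,_=cv2.findContours(m,0,2);c=max(c,key=len)[:,0]
c=np.array([q for q in c if q[1]<190 and (q[0]<262 or q[0]>362 or q[1]<112)])
P=np.array([atz("wrist",q,.006,C)[:2] for q in c]); h=cv2.convexHull(P.astype(np.float32))[:,0]
B=np.c_[2*h,np.ones(len(h))]; q=np.linalg.lstsq(B,(h**2).sum(1),rcond=None)[0]; print("disc",q[:2],np.sqrt(q[2]+q[0]**2+q[1]**2))
E
```

```text
far corners [array([ 0.0768, -0.0156,  0.0066]), array([0.0772, 0.018 , 0.0066])] proj expected [[[267.0, 126.0]], [[353.0, 126.0]], [[350.0, 259.0]], [[270.0, 259.0]]]
eye tool [0.0576 0.0012 0.0066]
post tip world [0.565 0.259 0.075] [0.5653 0.2588 0.072 ]
disc [0.56555223 0.25823594] 0.058989298170101505
```

Emit:
arm_command(claw=[1.2,1.2,1.2,1.2,1.2,1.2,1.2,1.2], offset=[[-0.36,0.25,0],[0,0,3],[0,0,3],[0,0,3],[0,0,3],[0,0,1.6],[0,0,0.8],[0,0,0]], twist=[[0,0,0],[0,0,0],[0,0,0],[0,0,0],[0,0,0],[0,0,0],[0,0,0],[0,0,0]])

```text
time: 5.8
position: [0.6219, 0.2675, 0.0227]
ee_rot: [-0.001, -0.083, 0.997, -0.001]
force: [0.2, -0.2, -0.7]
finger_gap: 0.0179
finger_force: 30.0
```

```bash
python3 - <<'E'
from h import *
s=manip.get_state(); print(s['position'],s['force'])
im=manip.get_image("wrist"); im2=manip.get_image("side")
cv2.imwrite("pics/w3.png",np.hstack([im[60:360,200:440], cv2.resize(im2[150:300,200:400],(400,300),interpolation=cv2.INTER_CUBIC)]))
E
```

```text
[0.62192425 0.26746996 0.02271339] [ 0.21573719 -0.17171424 -0.65384742]
```

View pics/w3.png

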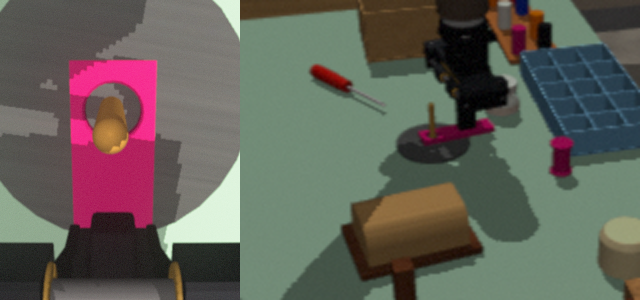

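The post stands through the eye (left part, post at (110,130)), and the side view shows the plate just above the disc. I'll lower it 2 mm, release, rise, and travel to the gauge.

Emit:
arm_command(claw=[1.2,3.5,4,4,4,4,4,4,4,4], offset=[[0,0,0.2],[0,0,0],[0,0,0],[0,0,0],[0,0,-2],[0,0,-4],[0,0,-4.1],[0,0,-4.1],[0,0,-4.1],[0,0,-4.1]], twist=[[0,0,0],[0,0,0],[0,0,0],[0,0,0],[0,0,0],[0,0,0],[0,0,0],[0,0,0],[0,0,0],[0,0,0]])

```text
time: 6.73
position: [0.6219, 0.2677, 0.249]
ee_rot: [0.001, -0.083, 0.997, 0.0]
force: [1.5, 1.5, 0.5]
finger_gap: 0.0402
finger_force: 0.0
```

Emit:
arm_command(claw=[6,6,6,6,6,6,6,6,6,6], offset=[[1.75,-3.45,-0.3],[1.75,-3.45,-0.3],[1.75,-3.45,-0.3],[1.75,-3.45,-0.3],[1.75,-3.45,-0.3],[1.75,-3.45,-0.3],[1.75,-3.45,-0.3],[1.75,-3.45,-0.3],[1.75,-3.45,-0.3],[1.75,-3.45,-0.3]], twist=[[0,0,0],[0,0,0],[0,0,0],[0,0,0],[0,0,0],[0,0,0],[0,0,0],[0,0,0],[0,0,0],[0,0,0]])

```text
time: 7.57
position: [0.5059, -0.1029, 0.277]
ee_rot: [0.001, -0.084, 0.997, -0.0]
force: [0.5, 0.3, -0.3]
finger_gap: 0.0599
finger_force: 0.0
```

Emit:
arm_command(claw=[6,6,6,6,6,6,6], offset=[[1.75,-3.45,0],[1.75,-3.45,0],[1.75,-3.45,0],[1.75,-3.45,0],[0,0,0],[0,0,0],[0,0,0]], twist=[[0,0,0],[0,0,0],[0,0,0],[0,0,0],[0,0,0.07],[0,0,0.07],[0,0,0]])

```text
time: 8.15
position: [0.4602, -0.2499, 0.2765]
ee_rot: [0.0, -0.012, 1.0, -0.0]
force: [0.4, 0.7, -1.0]
finger_gap: 0.06
finger_force: 0.0
```

```bash
python3 - <<'E'
from h import *
s=manip.get_state(); print(s['position'],s['force'])
im=manip.get_image("wrist"); sc=manip.get_image("scene"); cv2.imwrite("pics/w4.png",im); cv2.imwrite("pics/scene4.png",sc)
a=cv2.resize(sc[140:270,360:460],(370,480),interpolation=cv2.INTER_CUBIC)
cv2.imwrite("pics/w4v.png",np.hstack([im[:,100:530],a]))
E
```

```text
[ 0.46022144 -0.24988988  0.27648084] [ 0.436743    0.70768891 -0.9629495 ]
```

View pics/w4v.png

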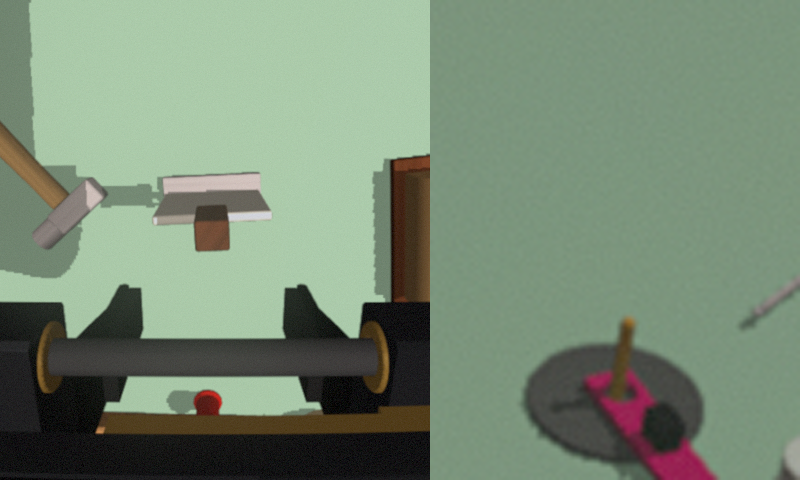

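The template lies flat on the stand with the post through its eye. The gauge's handle top face is at about (295–330, 221–250) in the full wrist picture, and the front edge of the dial's top runs from (253,224) to (371,219).

```bash
python3 - <<'E'
from h import *
C=cal("wrist")
c=[atz("wrist",q,.166,C) for q in((295,222),(328,221),(330,249),(296,250))]
print("handle",np.mean(c,0).round(4),np.round(c,4).tolist())
a,b=atz("wrist",(253,224),.114,C),atz("wrist",(371,219),.114,C); print(a,b,np.degrees(np.arctan2(-(b-a)[0],(b-a)[1])))
a,b=atz("wrist",(264,178),.012,C),atz("wrist",(360,173),.012,C); print("foot back",a,b,np.degrees(np.arctan2(-(b-a)[0],(b-a)[1])))
# mark angle from initial scene picture
im=cv2.imread("pics/scene0.png").astype(int); m=(im[...,2]-im[...,1]>45); 
ys,xs=np.nonzero(m[200:260,170:230]); w=(im[...,2]-im[...,1])[200:260,170:230][ys,xs]
print(xs+170,ys+200,w, (xs*w).sum()/w.sum()+170,(ys*w).sum()/w.sum()+200)
# former yaw/centre from w1 : edges
cv2.imwrite('pics/g.png',0*im[:2,:2])
E
```

```text
handle [ 0.4602 -0.2483  0.166 ] [[0.451, -0.2602, 0.166], [0.4497, -0.238, 0.166], [0.4694, -0.2359, 0.166], [0.4708, -0.2592, 0.166]]
[ 0.4667965  -0.29567116  0.114     ] [ 0.46001088 -0.20145907  0.114     ] 4.119611740208093
foot back [ 0.44468944 -0.29812584  0.012     ] [ 0.43683913 -0.20055404  0.012     ] 4.599925473308766
[194 195 194 195 194] [237 237 238 238 239] [54 53 56 50 51] 194.3901515151515 237.78787878787878[ WARN:0@0.191] global loadsave.cpp:1063 imwrite_ Unsupported depth image for selected encoder is fallbacked to CV_8U.
```

```bash
python3 - <<'E'
from h import *
y=np.radians(3.8); xd=np.array([np.cos(y),np.sin(y),0]); yd=np.array([-xd[1],xd[0],0]); c=np.array([.4602,-.2483,0])
delta((.4602,-.2483,.125),-xd)
C=cal("scene")
for off in(.005,.009):
  for uv in((194.4,237.8),):
    o,v=ray("scene",uv,C); t=((c+off*xd-o)@xd)/(v@xd); P=o+t*v-c; print("mark local y,z",P@yd,P[2], "theta",np.arctan2(-(P@yd),.098-P[2]), "r",np.hypot(P@yd,.098-P[2]))
  print("pivot px",proj("scene",c+off*xd+[0,0,.098],C),"0-tip px",proj("scene",c+off*xd+[0,0,.03],C))
# former from w1
C=None
E
```

```text
t 8.25 pos [ 0.4607 -0.249   0.2764] F [0.4 0.2 0.8] gap 0.0598 
 shift cm [ 0.06  0.08 15.14] turn [-0.     0.001 -0.038]
mark local y,z -0.024990546495050375 0.03655677406161695 theta 0.386291017697138 r 0.06633096884439774
pivot px [[201.75998251 216.75785875]] 0-tip px [[204.81139258 238.26960506]]
mark local y,z -0.024996208055366766 0.0398078971605742 theta 0.40571517489058695 r 0.0633334923245315
pivot px [[201.94125067 217.74230533]] 0-tip px [[204.99309989 239.26939184]]
```

Emit:
arm_command(claw=[6,6,5,5,5,1.8,1.8,1.8,1.8,1.8], offset=[[0.06,0.08,3.8],[0,0,3.8],[0,0,3.8],[0,0,2.7],[0,0,1.0],[0,0,0],[0,0,0],[0,0,0],[0,0,0],[0,0,0]], twist=[[0,0,-0.038],[0,0,0],[0,0,0],[0,0,0],[0,0,0],[0,0,0],[0,0,0],[0,0,0],[0,0,0],[0,0,0]], grip_force=50)

```text
time: 9.08
position: [0.4615, -0.2487, 0.127]
ee_rot: [0.002, -0.033, 0.999, -0.001]
force: [-0.6, -1.9, 0.5]
finger_gap: 0.0247
finger_force: 1.0
```

```bash
python3 - <<'E'
from h import *
s=manip.get_state(); C=cal("wrist")
Tw=np.eye(4); Tw[:3,:3]=rot(s).as_matrix(); Tw[:3,3]=s['position']
cam_tool=C[2]@Tw   # cam <- tool
q=R.from_quat([-.085,.996,0,0]); y=np.radians(9.7)
W=np.eye(4); W[:3,:3]=q.as_matrix(); W[:3,3]=(.512,.0065,.2226)
C1=(C[0],C[1],cam_tool@np.linalg.inv(W))
im=cv2.imread("pics/w1.png"); hsv=cv2.cvtColor(im,cv2.COLOR_BGR2HSV)
m=cv2.inRange(hsv,(2,70,30),(25,255,255)); m[300:]=0; m[:,:200]=0;m[:,450:]=0
c,_=cv2.findContours(m,0,2); c=max(c,key=cv2.contourArea)[:,0]
pts=dict(tl=(247,87),tr=(386,90),br=(375,275),bl=(249,271))
P={k:atz("wrist",v,.012,C1)[:2] for k,v in pts.items()}
for k in P: print(k,P[k].round(4))
ang=lambda a,b: np.degrees(np.arctan2(*(b-a)[::-1]))
print("yaw",ang(P['tl'],P['bl']),ang(P['tr'],P['br']),ang(P['tl'],P['tr'])-90, "centre",(P['tl']+P['br'])/2,(P['tr']+P['bl'])/2)
print("contour box",c.min(0),c.max(0), cv2.approxPolyDP(c,4,True)[:,0].tolist())
E
```

```text
tl [ 0.4202 -0.0645]
tr [0.4026 0.0518]
br [0.5681 0.0775]
bl [ 0.5844 -0.0415]
yaw 7.992104523960381 8.844747649398542 8.577164585216664 centre [0.49411066 0.00650601] [0.49348835 0.00516078]
contour box [246  87] [386 283] [[247, 87], [250, 271], [287, 282], [337, 283], [373, 275], [386, 91]]
```

Emit:
arm_command(claw=[1.8,1.8,1.8,1.8,1.8,1.8,1.8,1.8], offset=[[0,0,0],[0,0,0],[0,0,0],[0,0,0],[0,0,0],[0,0,-0.5],[0,0,-1],[0,0,0]], twist=[[0,0,0],[0,0,0],[0,0,0],[0,0,0],[0,0,0],[0,0,0],[0,0,0],[0,0,0]])

```text
time: 9.75
position: [0.4604, -0.2483, 0.1411]
ee_rot: [0.001, -0.032, 0.999, -0.0]
force: [1.0, 0.0, -3.7]
finger_gap: 0.0235
finger_force: 49.9
```

Emit:
arm_command(claw=[1.8,1.8,1.8,1.8,1.8,1.8,1.8,1.8,1.8,1.8], offset=[[0,0,-2],[0,0,-3],[0,0,-3],[0,0,-2],[-0.7,2.6,0],[-0.9,3.4,0],[-1.0,3.7,0],[-1.0,3.7,0],[-0.9,3.4,0],[-0.6,2.2,0]], twist=[[0,0,0],[0,0,0],[0,0,0],[0,0,0],[0,0,0],[0,0,0],[0,0,0],[0,0,0],[0,0,0],[0,0,0]])

```text
time: 10.58
position: [0.4984, -0.0525, 0.2395]
ee_rot: [-0.0, -0.033, 0.999, 0.001]
force: [1.4, -0.5, -3.4]
finger_gap: 0.0239
finger_force: 49.9
```

```bash
cat > goal.py <<'E'
from h import *
def goal(th,lift=0,H=.127,b=.025,c=(.494,.0057),yaw=8.5):
    y=np.radians(yaw); xd=np.array([np.cos(y),np.sin(y),0]); yd=np.array([-xd[1],xd[0],0]); Z=np.array([0,0,1.])
    S,K=np.sin(th),np.cos(th); gy=K*yd+S*Z; gz=-S*yd+K*Z
    p=np.array([*c,0])+yd*(-.018-.03*S)+Z*(.036+.03*K)+b*gy+(H+lift)*gz
    delta(p,-xd,-gz)
E
python3 - <<'E'
from goal import *
goal(.37,.02); s=manip.get_state(); print(s['force'],s['ft_torque'],s['finger_force'])
E
```

```text
t 10.58 pos [ 0.4984 -0.0525  0.2395] F [ 1.4 -0.5 -3.4] gap 0.0239 
 shift cm [-0.43 -0.02  2.94] turn [-0.369  0.014 -0.081]
[ 1.37372244 -0.52398647 -3.38212908] [-0.17849584 -0.16959679  0.01029351] 49.888164891453926
```

Emit:
arm_command(claw=[1.8,1.8,1.8,1.8,1.8,1.8,1.8], offset=[[0,0,0],[0,0,0],[0,0,0],[0,0,0],[0,0,0],[0,0,0],[0,0,0]], twist=[[-0.074,0.003,-0.016],[-0.074,0.003,-0.016],[-0.074,0.003,-0.016],[-0.074,0.003,-0.016],[-0.073,0.002,-0.017],[0,0,0],[0,0,0]])

```text
time: 11.17
position: [0.4987, -0.0564, 0.2391]
ee_rot: [-0.013, -0.071, 0.981, 0.182]
force: [-0.2, 0.4, -3.4]
finger_gap: 0.0235
finger_force: 50.0
```

Emit:
arm_command(claw=[1.8,1.8,1.8,1.8,1.8,1.8,1.8,1.8,1.8,1.8], offset=[[0,0,0],[0,0,0],[0,0,0],[0,0,0],[0,0,0],[0,0,0],[0,0,0],[0,0,0],[0,0,0],[0,0,0]], twist=[[0,0,0],[0,0,0],[0,0,0],[0,0,0],[0,0,0],[0,0,0],[0,0,0],[0,0,0],[0,0,0],[0,0,0]])

```text
time: 12.0
position: [0.4988, -0.0554, 0.2401]
ee_rot: [-0.013, -0.072, 0.98, 0.183]
force: [-0.2, 0.2, -3.1]
finger_gap: 0.0238
finger_force: 50.0
```

```bash
python3 - <<'E'
from goal import *
goal(.37,.003)
sc=manip.get_image("scene"); cv2.imwrite("pics/scene5.png",sc); w=manip.get_image("wrist"); cv2.imwrite("pics/w5.png",w)
for l in("pointer_tip","mark_mid","gauge"): print(l,[(b['xy'],round(b['confidence'],2)) for b in manip.boxes_of(l,"scene")[:2]])
cv2.imwrite("pics/s5v.png",np.hstack([cv2.resize(sc[140:260,250:370],(480,480),interpolation=cv2.INTER_CUBIC),w[:,200:500]]))
E
```

```text
t 12.0 pos [ 0.4988 -0.0554  0.2401] F [-0.2  0.2 -3.1] gap 0.0238 
 shift cm [-0.42 -0.86  4.59] turn [-0.001  0.002 -0.002]
pointer_tip [([286.7, 182.8], 0.4)]
mark_mid []
gauge [([289.8, 187.9], 0.91)]
```

View pics/s5v.png

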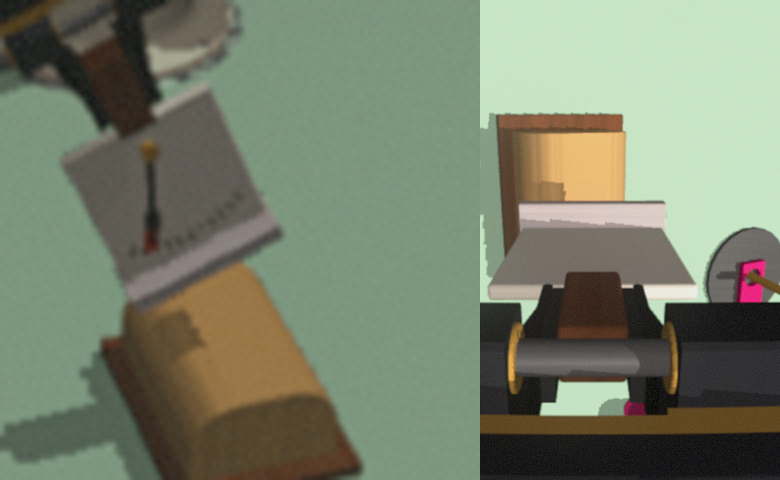

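Scene crop (4x): the dial leans left, and the pointer hangs from its pivot (149,150) down to about (153,228), ending on the red mark, which is around (151,240). The wrist view shows the foot square to the ridge.

```bash
cat > red.py <<'E'
from goal import *
def red(f,H=.126):
    im=cv2.imread(f).astype(float); d=(im[...,2]-im[...,1]); s=manip.get_state(); A=rot(s); C=cal("scene")
    pv=s['position']+A.apply([-.007,0,H-.098]); g=np.array([0,0,-1.])
    x=-A.apply([1,0,0]); tip=proj("scene",pv+[0,0,-.068],C)[0]; p0=proj("scene",pv,C)[0]
    u0,v0=int(tip[0])-9,int(tip[1])-9; D=d[v0:v0+18,u0:u0+18]; w=np.where(D>25,D,0); w[14:]*=(D[14:]>45)
    ys,xs=np.nonzero(w); c=np.array([(xs*w[ys,xs]).sum(),(ys*w[ys,xs]).sum()])/w.sum()+[u0,v0]
    print("pivot",p0.round(1),"tip",tip.round(1),"red",c.round(2)); print(D[4:].astype(int))
    for e in np.arange(-.12,.121,.04): # mark minus pointer
        r=R.from_rotvec(-x*e); print(round(e,2),proj("scene",pv+r.apply([0,0,-.068]),C)[0].round(1).tolist(),end=" ")
E
python3 -c "
from red import *
red('pics/scene5.png')"
```

```text
pivot [286.7 177.5] tip [287.1 201.5] red [286.92 200.33]
[[  2   4   3   3   4   6   4   3   3   1  -1   2   4   4   3   6   5   4]
 [  3   4   4   3   5   3   4   5  12  12   8  10   4   3   3   5   5   7]
 [  4   2   4   3   4   4   3   9  26  27  12  14   5   4   5   5   5   3]
 [  3   3   1   3   3   2   3  10  25  26  10  13   4   2   4   2   2   3]
 [  5   4   3   3   2   2   4   8  30  33  21  18   4   3   0   3   1   5]
 [  4   5   3   4   3   1   2   6  31  39  32  25   7   1   3   4   3   0]
 [  3   4   3   5   2   2   3   6  24  37  29  21   7   2   3   2   5   5]
 [  0   5   4   4   3   2   1   4  12  18   9   6   2   4   4   6   5   8]
 [ -5   3   4   3   2   1   2   4   3   4   2   2   2   3   5   5   7   9]
 [-10   3   6   2   2   4   3   3   3   4   3   4   5   5   7   8   8   8]
 [-10   1   3   6   4   3   3   2   3   4   5   5   6   7   8  10   9   9]
 [-17  -1   4   1   4   4   4   3   6   7   4   6   8   9  11  11   9  10]
 [-24 -12   0   4   1   4   6   5   7   9  10  11   8   9   9   8   9   8]
 [-26 -17  -3   4   7   1   6   7   9  10  10   7   7   9  10   7   6   6]]
-0.12 [290.4, 200.7] -0.08 [289.3, 201.0] -0.04 [288.2, 201.3] 0.0 [287.1, 201.5] 0.04 [286.0, 201.7] 0.08 [284.9, 201.9] 0.12 [283.8, 202.0]
```

Emit:
arm_command(claw=[1.8,1.8,1.8,1.8,1.8,1.8], offset=[[-0.4,-0.8,0.5],[0,0,1.5],[0,0,1.5],[0,0,0.7],[0,0,0.2],[0,0,0]], twist=[[-0.01,0,0],[0,0,0],[0,0,0],[0,0,0],[0,0,0],[0,0,0]])

```text
time: 12.75
position: [0.5015, -0.0462, 0.1957]
ee_rot: [-0.014, -0.072, 0.979, 0.188]
force: [1.1, -0.1, -3.4]
finger_gap: 0.0236
finger_force: 50.0
```

Emit:
arm_command(claw=[1.8,1.8,1.8,1.8], offset=[[0,0,0.1],[0,0,0],[0,0,0],[0,0,0]], twist=[[0,0,0],[0,0,0],[0,0,0],[0,0,0]])

```text
time: 13.08
position: [0.5017, -0.0458, 0.1959]
ee_rot: [-0.013, -0.072, 0.979, 0.188]
force: [0.2, 0.0, -3.2]
finger_gap: 0.0234
finger_force: 50.0
```

```bash
python3 -c "
from goal import *
goal(.379,0)"
```

```text
t 13.08 pos [ 0.5017 -0.0458  0.1959] F [ 0.2  0.  -3.2] gap 0.0234 
 shift cm [ 0.   -0.25  0.42] turn [-0.     0.003 -0.001]
```

Emit:
arm_command(claw=[1.8,1.8,1.8,1.8], offset=[[0,-0.2,0.15],[0,0,0.1],[0,0,0],[0,0,0]], twist=[[0,0,0],[0,0,0],[0,0,0],[0,0,0]])

```text
time: 13.42
position: [0.5015, -0.0466, 0.1922]
ee_rot: [-0.013, -0.072, 0.979, 0.188]
force: [0.4, 0.6, -3.9]
finger_gap: 0.0237
finger_force: 50.0
```

Emit:
arm_command(claw=[1.8,1.8,1.8,1.8], offset=[[0,0,0.08],[0,0,0],[0,0,0],[0,0,0]], twist=[[0,0,0],[0,0,0],[0,0,0],[0,0,0]])

```text
time: 13.75
position: [0.5016, -0.0463, 0.1916]
ee_rot: [-0.013, -0.072, 0.979, 0.188]
force: [-0.4, -0.7, -3.6]
finger_gap: 0.0238
finger_force: 50.0
```

Emit:
arm_command(claw=[1.8,1.8,1.8,1.8], offset=[[0,0,0.08],[0,0,0],[0,0,0],[0,0,0]], twist=[[0,0,0],[0,0,0],[0,0,0],[0,0,0]])

```text
time: 14.08
position: [0.5017, -0.0461, 0.1911]
ee_rot: [-0.013, -0.072, 0.979, 0.188]
force: [-0.1, -0.6, -0.8]
finger_gap: 0.0237
finger_force: 50.0
```

Emit:
arm_command(claw=[1.8,1.8,1.8,1.8,1.8,1.8,1.8,1.8,1.8,1.8], offset=[[0,0,0.03],[0,0,0],[0,0,0],[0,0,0],[0,0,0],[0,0,0],[0,0,0],[0,0,0],[0,0,0],[0,0,0]], twist=[[0,0,0],[0,0,0],[0,0,0],[0,0,0],[0,0,0],[0,0,0],[0,0,0],[0,0,0],[0,0,0],[0,0,0]])

```text
time: 14.92
position: [0.5018, -0.0461, 0.191]
ee_rot: [-0.013, -0.072, 0.979, 0.188]
force: [-0.8, -2.4, 6.1]
finger_gap: 0.0237
finger_force: 50.0
```

Emit:
arm_command(claw=[1.8,1.8,1.8,1.8,1.8,1.8,1.8,1.8,1.8,1.8], offset=[[0,0,0],[0,0,0],[0,0,0],[0,0,0],[0,0,0],[0,0,0],[0,0,0],[0,0,0],[0,0,0],[0,0,0]], twist=[[0,0,0],[0,0,0],[0,0,0],[0,0,0],[0,0,0],[0,0,0],[0,0,0],[0,0,0],[0,0,0],[0,0,0]])

```text
time: 15.75
position: [0.5018, -0.0461, 0.191]
ee_rot: [-0.013, -0.072, 0.979, 0.188]
force: [-0.7, -1.5, 5.7]
finger_gap: 0.0237
finger_force: 50.0
```

```bash
python3 -c "
from red import *
goal(.379,0)
sc=manip.get_image('scene'); cv2.imwrite('pics/scene6.png',sc); sd=manip.get_image('side')
for i in range(3): print(manip.get_state()['force']); manip.get_image('side')
red('pics/scene6.png')
cv2.imwrite('pics/s6v.png',np.hstack([cv2.resize(sc[165:235,255:335],(560,490),interpolation=cv2.INTER_CUBIC),cv2.resize(sd[190:300,230:284],(240,490))]))"
```

```text
t 15.75 pos [ 0.5018 -0.0461  0.191 ] F [-0.7 -1.5  5.7] gap 0.0237 
 shift cm [ 0.   -0.04 -0.02] turn [-0.     0.003 -0.001]
[-1.68981133 -1.75824107  5.40122305]
[-1.69366276 -2.20261802  5.00173712]
[-0.10238712 -1.27815748  5.35689075]
pivot [291.2 195.3] tip [291.5 218.1] red [292.77 216.49]
[[ 1  4  4  3  5  4  3  2  0 -6  7 15 11  3  3  3  5  5]
 [ 3  3  3  5  4  4  4  2  5  2 15 35 24  8  4  2  4  3]
 [ 4  5  2  3  4  4  4  6 10 10 21 44 27  8  2  3  1  4]
 [ 5  5  4  3  3  1  5  6 10  7 18 40 25  6 -1  4  3  2]
 [ 5  4  4  4  1  3  3  5 11 16 31 42 27  6  2  2  3  4]
 [ 4  2  3  5  3  2  3  3  9 32 39 36 16  3  2  1  1  4]
 [ 8  3  2  5  5  5  1  1  7 24 22 15  5  3  5  5  5  4]
 [ 9  4  6  3  2  1  2  4  2  9  5  5  2  1  4  2  5  7]
 [ 8  4  4  3  3  3  4  5  4  0  1  3  1  5  4  6 10  9]
 [ 9  3  3  4  3  0  2  3  2  1  3  4  5  5  7  9 10  8]
 [ 9  6  2  4  2  3  3  3  2  6  6  4 10  9  8  9  8 10]
 [ 8  7  4  6  3  4  5  5  7  6  9  9  9  8  8  9  8  8]
 [10 11  5  4  2  1  8  7  9 11  8 10  8  9  8 10  8  5]
 [ 9 10  9  5  5  6  6  8  8  8  9  9  7  9  7  5  6  4]]
-0.12 [294.6, 217.3] -0.08 [293.6, 217.6] -0.04 [292.5, 217.9] 0.0 [291.5, 218.1] 0.04 [290.4, 218.3] 0.08 [289.3, 218.5] 0.12 [288.3, 218.6]
```

View pics/s6v.png

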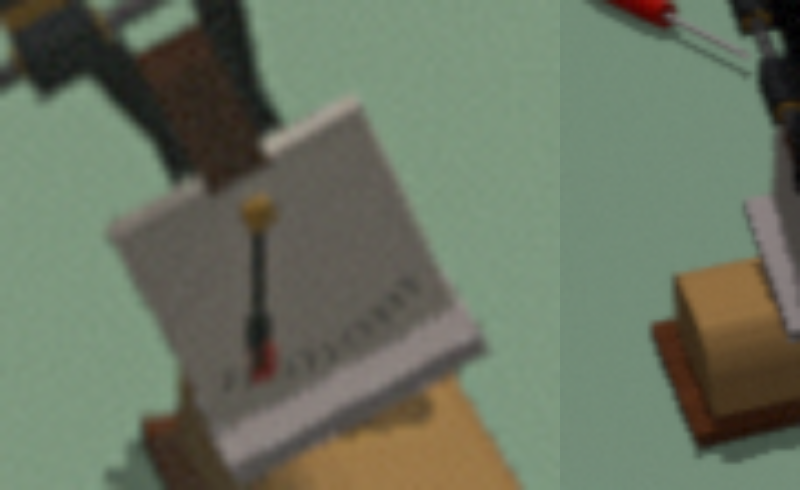

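Scene crop: contact on the shoulder; the pointer (tip about (260,345)) lies on the red mark, though most of the red shows to its right (245–278). So I'll lean about 0.02 rad less, and press a bit lighter.

```bash
python3 -c "
from goal import *
goal(.357,0)"
```

```text
t 16.0 pos [ 0.5018 -0.0461  0.191 ] F [-0.  -1.3  4.9] gap 0.0237 
 shift cm [0.   0.3  0.03] turn [ 0.022  0.003 -0.001]
```

Emit:
arm_command(claw=[1.8,1.8,1.8,1.8,1.8,1.8,1.8,1.8,1.8,1.8], offset=[[0,0,-0.1],[0,0.34,0],[0,0,0.1],[0,0,0.02],[0,0,0],[0,0,0],[0,0,0],[0,0,0],[0,0,0],[0,0,0]], twist=[[0,0,0],[0.022,0,0],[0,0,0],[0,0,0],[0,0,0],[0,0,0],[0,0,0],[0,0,0],[0,0,0],[0,0,0]])

```text
time: 16.83
position: [0.501, -0.0428, 0.1917]
ee_rot: [-0.012, -0.072, 0.981, 0.177]
force: [-0.9, -2.5, 3.8]
finger_gap: 0.0234
finger_force: 50.0
```

Emit:
arm_command(claw=[1.8,1.8,1.8,1.8,1.8,1.8,1.8,1.8,1.8,1.8], offset=[[0,0,0],[0,0,0],[0,0,0],[0,0,0],[0,0,0],[0,0,0],[0,0,0],[0,0,0],[0,0,0],[0,0,0]], twist=[[0,0,0],[0,0,0],[0,0,0],[0,0,0],[0,0,0],[0,0,0],[0,0,0],[0,0,0],[0,0,0],[0,0,0]])

```text
time: 17.67
position: [0.501, -0.0428, 0.1917]
ee_rot: [-0.012, -0.072, 0.981, 0.177]
force: [-1.4, -1.1, 4.7]
finger_gap: 0.0234
finger_force: 50.0
```

```bash
python3 -c "
from red import *
goal(.357,0)
sc=manip.get_image('scene'); cv2.imwrite('pics/scene7.png',sc)
for i in range(3): print(manip.get_state()['force'].round(1)); manip.get_image('side')
red('pics/scene7.png')
print(sc[190:224,284:298].mean(2).astype(int))"
```

```text
t 17.67 pos [ 0.501  -0.0428  0.1917] F [-1.4 -1.1  4.7] gap 0.0234 
 shift cm [-0.02 -0.04 -0.03] turn [ 0.     0.002 -0.001]
[-0.6 -2.2  4.6]
[-1.4 -1.7  4.6]
[-1.  -2.4  5.1]
pivot [292.3 194.8] tip [292.5 217.7] red [292.21 217.42]
[[ 3  2  2  3  4  2  2  3  1 -2 -5  2  2  5  4  2  3  3]
 [ 3  4  2  4  3  3  3  3  8  1 -4  2  1  2  2  4  5  6]
 [ 5  2  4  3  3  3  4  9 20  7  0 10  5  5  2  4  2  0]
 [ 4  4  3  5  5  2  4 10 25 15 13 14  7  1  4  3  3  4]
 [ 6  4  3  2  3  2  3  9 25 17 15 19  5  1  5  4  4  2]
 [ 2  4  5  6  2  2  2  7 26 37 29 23  4  3  2  1  4  0]
 [ 5  3  3  3  4  2  2  4 22 36 31 22  6  3  3  4  2  5]
 [ 6  2  4  5  2  0  4  4  9 19 15  8  3  0  3  3  5  6]
 [ 7  2  3  4  4  0  4  2  4  5  3  0  2  4  3  6  6  7]
 [ 7  4  3  3  4  1  4  4  2  0  4  2  4  6  7  8 10 11]
 [ 7  6  4  5  1  4  3  3  4  5  5  8  7  8  7 11 10 10]
 [12  4  2  6  1  4  4  2  4  7  6  9  9  8 10  8  9  9]
 [12  5  5  2  3  3  2  7  6  7  9  8  8  8  8  9 10  7]
 [10  9  4  3  4  3  7  7 11 10  8  8  9  9 10  9  8  6]]
-0.12 [295.7, 216.9] -0.08 [294.7, 217.2] -0.04 [293.6, 217.5] 0.
[... 1383 characters left out ...]
2  88  90  91  91  84  54  35  30  48  76  88  90]
 [ 90  89  88  91  92  91  87  55  32  31  53  78  90  90]
 [ 92  86  91  90  91  89  85  60  33  38  60  85  94  90]
 [ 89  92  91  91  91  91  85  61  36  35  61  87  87  90]
 [ 89  90  90  91  91  90  85  61  37  39  59  85  81  83]
 [ 91  89  90  88  85  89  83  60  42  44  61  82  76  76]
 [ 89  88  88  85  72  85  84  58  53  60  67  86  85  82]
 [ 89  91  90  84  69  83  82  71  75  79  81  86  89  85]
 [ 89  91  87  87  78  88  87  86  87  87  88  87  90  94]
 [ 90  89  89  88  87  85  88  87  88  90  95  94 101 108]
 [ 93  91  88  88  88  85  86  87  94  97 106 110 124 127]
 [ 88  89  87  88  85  87  88  94 110 112 126 129 130 133]]
```

The pointer (column 292.5) is now centred in the red (291–294). I'll ease the press slightly, then hand in.

Emit:
arm_command(claw=[1.8,1.8,1.8,1.8,1.8,1.8,1.8,1.8,1.8,1.8], offset=[[0,0,-0.015],[0,0,0],[0,0,0],[0,0,0],[0,0,0],[0,0,0],[0,0,0],[0,0,0],[0,0,0],[0,0,0]], twist=[[0,0,0],[0,0,0],[0,0,0],[0,0,0],[0,0,0],[0,0,0],[0,0,0],[0,0,0],[0,0,0],[0,0,0]])

```text
time: 18.7
position: [0.501, -0.0428, 0.1917]
ee_rot: [-0.012, -0.072, 0.981, 0.177]
force: [0.1, -1.3, 5.4]
finger_gap: 0.0234
finger_force: 50.0
```

```bash
python3 -c "
from h import *
f=[]
for i in range(5): manip.get_image('scene'); f.append(manip.get_state()['force'])
f=np.mean(f,0); print(f)
if f[2]>-1.5: print(manip.finish_job())"
```

```text
[-1.43701195 -1.55017589  4.36524976]
the job is handed in; nothing more can be done
None
```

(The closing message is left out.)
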